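# Put the full paint pot away in the pot store

### The job

One of the two paint pots is still out on the bench in front of the pot store: slide it along the bench into the store's open compartment beside the other pot, without lifting or tipping it, because it is full of wet paint. Then draw the sloping cover all the way down so that the compartment is shut and the paint does not skin over. Leave the pot that is already inside, and the cup, the brush and the tape beside the store, where they are.

Things in the scene. Friction and masses are not known exactly. Their poses are not given: they have to be found in the camera images.
- store: plywood pot store fixed on the bench, 252 mm deep, 268 wide, 241 high, bottomless: pots slide in over the bench. Origin: middle of its front, at bench level; x into it (away from the robot), y to its left, z up. Two 12 mm side boards, inner faces at y = -120 and +120 mm, x = -12 to 240 mm. The compartment between them is open to the front; back wall at x = 128 mm.
- shelf_edge (a point): middle of the front lower edge of the shelf over the store's rear, at store x = 132, z = 205 mm; jars and bottles on it reach z = 400 mm. The raised cover runs in under this shelf, so the raised knob can be reached only with the tool leaning back towards the robot. Axes as the store's.
- cover (a joint): travel in m of the flat grey sheet-metal cover (155 x 237 x 5 mm) up its 40 degree slope between the side boards, which stand 11 mm proud of it: 0 = fully down, shut (its underside then runs from store x 0, z 4 mm to x 119, z 104 mm); starts raised at 0.118 to 0.130, stop at 0.133. Friction holds it; about 4 N moves it down.
- knob (a point): middle of the head of the cover's dark wooden knob: head 34 mm in diameter, 17 mm tall, on an 18 mm neck; the knob stands 37 mm proud of the cover, this point 25 mm above the cover's face. Site z points square out of the cover (40 degrees from vertical, towards the robot), x up the slope (opening), y across. Moves with the cover.
- bay (a point): middle of the compartment's width on the bench, 85 mm behind the store's front; axes as the store's. The pot already inside stands about 80 mm to its +y side; the -y side is free. A pot clears the cover when its centre is 72 to 96 mm behind the store's front.
- pot_0: round open paint pot, white, full of paint: 62 mm across the rim, 46 across the foot, 36 high, about 0.14 kg. Origin: centre of its underside; z up. One of the two like pots starts in the store's compartment, the other on the bench in front of it; which is which changes.
- pot_1: round open paint pot, black, full of paint: 62 mm across the rim, 46 across the foot, 36 high, about 0.14 kg. Origin: centre of its underside; z up. One of the two like pots starts in the store's compartment, the other on the bench in front of it; which is which changes.
- small_cup: tan paint cup, 47 mm across, 22 mm high, loose on the bench to the left of the store. Origin: centre of its underside. To be left alone.
- blue_brush: blue paint brush, 210 mm long, 11 mm thick, loose on the bench along the store's left side. Origin: its middle, at bench level; long along its y. To be left alone.
- tape: roll of masking tape, 104 mm across, 24 mm high, lying flat and loose on the bench to the right of the store. Origin: centre of its underside. To be left alone.

How it is judged (in metres and radians):
On the way:
1. both pots stand upright on the bench inside the store's compartment, deep enough for the cover to pass (x of pot_0 in the frame of store between 0.066 and 0.105 m and y of pot_0 in the frame of store between -0.092 and 0.092 m and height (world z) of each of pot_0, pot_1 below 0.008 m and angle between each of pot_0, pot_1's own z axis and vertical below 0.12 rad and x of pot_1 in the frame of store between 0.066 and 0.105 m and y of pot_1 in the frame of store between -0.092 and 0.092 m), for 0.2 s.
At the end, for the whole second after the job is handed in: The cover is within 6 mm of fully down, and both pots stand upright and still on the bench in the compartment under it (centres 66 to 105 mm behind the store's front and within 92 mm of its middle line) (all of step 1 and value of joint cover below 0.006 m and linear speed of each of pot_0, pot_1 below 0.02 m/s); the robot touches nothing.
It fails at once if a pot is lifted more than 12 mm off the bench (height (world z) of any of pot_0, pot_1 above 0.012 m).
It fails at once if a pot is tipped more than about 17 degrees (angle between any of pot_0, pot_1's own z axis and vertical above 0.3 rad).
It fails at once if the pot already inside is moved more than 25 mm (both pots moved) (distance of each of pot_0, pot_1 from where it was at the start of the episode above 0.025 m).
It fails at once if the cup, the brush or the tape beside the store is moved more than 30 mm (distance of any of small_cup, blue_brush, tape from where it was at the start of the episode above 0.03 m).
It also fails if it takes over 48 s, if anything falls off the work surface, if the arm or the gripper's body presses on something with over 40 N, if the wrist force passes 120 N, or if a joint passes its speed limit or range.

### The arm

A 6-joint arm with a two-finger parallel gripper is mounted at the origin on a cart in front of the work surface, level with it; the furniture and walls round the work are solid. World frame = base frame: x ahead of the robot, y to its left, z up, the work surface at z = 0. Lengths are in m, angles in degrees, forces in N, time in s.
With the tool pointing down it reaches from about 0.325 to 0.775 m from the base axis. Payload 5.5 kg.
Tool frame: the origin (TCP) lies at the centre of the arm's flange, where the gripper is bolted on; the fingertips stand 182 mm ahead of it and the grasp point (between the pads) lies 163 mm ahead of it; z points along the fingers, y is the line along which they close (so a half turn about z gives the same grasp; the last joint's range is limited). The gripper opens to 88 mm and grips with 3 to 60 N. Pads are 20 mm wide; open, the fingers measure 115 mm over their backs; the gripper's body (75 mm by 178 mm) begins 61 mm behind the grasp point.
Start: joints at [-71.946, 5.22, 70.514, -0, 104.267, -3.249], TCP at [0.218, -0.559, 0.405] pointing down, gripper open.
Joint ranges: [-164.24, 164.24], [-49.07, 125.15], [9.68, 141.18], [-86.29, 266.29], [3.28, 154.24], [-151.56, 151.56]. Speed limits (degrees/s): [147.25, 147.25, 172.46, 180, 180, 180].

### API

Orientations are given as [roll, pitch, yaw] about the fixed x, y, z axes, in that order (R = Rz(yaw) Ry(pitch) Rx(roll)).
In Python, from station import r gives the robot as it stands. The module is installed in compiled form; this text tells all that it offers. Calls block until the motion is done:
- r.reach(position, orientation): joint-space move of the TCP to a pose.
- r.servo_line(position, rotation=None, speed=0.15): straight line of the TCP; rotation=None keeps the orientation; speed is the mean speed in m/s.
- r.move_joints(angles): joint-space move.
- r.let_go() and r.grab(squeeze=None): open the fingers fully, or close them until they stop; squeeze is the grip in N (None keeps the last).
- r.wait(seconds).
- r.inverse_kinematics(position, orientation): joint angles nearest the present ones, or None.
- r.sense(): the state.
- r.snapshot(name): name is "scene" or "top" or "wrist"; returns a dict with "frame" (420x560x3 uint8, red, green, blue), "fx", "fy", "cx", "cy" (pixels), "R" (3x3) and "t" (3): a world point X has camera coordinates R X + t. Camera axes: x right, y down, z forward; pixel columns grow to the right and rows downward; lengths in m; the calibration is good to about 2 mm. A picture is of the moment at which its call begins. There is no depth.
A pose or a line that the arm cannot do raises r.IKError and nothing moves.
- r.hand_in(): hands the job in, once; it reports no verdict.
The state is a dict: "clock": time; "joints": joint angles; "joint_vel": joint speeds; "joint_torque": joint torques, N m; "tcp_pos": TCP position; "orientation": TCP orientation; "contact_force": force on the tool from outside, world axes, zero at the start; "torque": the same for the moment, N m; "opening": finger opening in m.
Only numpy, scipy, OpenCV 4.12 (cv2) and the standard library are available. Lean on these libraries where they do the work, as an engineer would, in place of code of your own. Each camera call takes 0.05 s, during which the arm holds its last target. There are 200 camera calls.

## Working session

There is one attempt and no reset: what is moved stays moved. The work goes in short steps, each a Python script; the robot and the scene stay as the last script left them, time stands still between calls to the robot, and variables do not carry over. Pictures are saved under pics/ and viewed, on a budget of 10 in all, crops included, one or two more only if the job needs it, and the job is handed in when it is done.

```bash
mkdir -p pics
python3 - <<'E'
from station import r
import cv2,pickle
for n in("scene","top"):
    s=r.snapshot(n);pickle.dump(s,open(n+".pkl","wb"))
    cv2.imwrite(f"pics/{n}0.png",cv2.resize(s["frame"][:,:,::-1],(800,600),interpolation=cv2.INTER_CUBIC))
    print(n,s["fx"],s["fy"],s["cx"],s["cy"],s["R"],s["t"])
print(r.sense())
E
```

```text
scene 516.4217441886096 516.4217441886096 265.07271774500504 211.73394622663324 [[ 0.74764594 -0.66407686 -0.00524155]
 [-0.47994572 -0.53485448 -0.69540117]
 [ 0.45899636  0.52242952 -0.71860263]] [-0.41094878  0.42138289  0.86098352]
top 535.7651218779592 535.7651218779592 279.1241144104216 202.31843811831325 [[-0.15416598 -0.98790587  0.01657842]
 [-0.76234316  0.10825874 -0.63805403]
 [ 0.62854257 -0.11100467 -0.7698131 ]] [0.13713993 0.54130301 0.81787699]
{'clock': 0.1, 'joints': array([-7.19469280e+01,  5.25839448e+00,  7.05734313e+01, -8.08578356e-04,
        1.04267006e+02, -3.24946332e+00]), 'joint_vel': array([ 0.04130918, -0.13498556, -0.09657535, -0.05335161,  0.05259782,
       -0.0048756 ]), 'joint_torque': array([ 3.78364610e-03, -4.47857630e+01, -4.07570779e+01,  7.01184268e-02,
        2.84522830e-02, -9.40780433e-05]), 'tcp_pos': array([ 0.21798023, -0.55905953,  0.40363913]), 'orientation': array([-1.79901282e+02, -4.81942131e-03,  2.13023325e+01]), 'contact_force': array([-0.08699383,  0.6290891 ,  0.27507012]), 'torque': array([ 0.04264225, -0.04968954, -0.03580628]), 'opening': 0.08752298902414235}
```

View pics/scene0.png

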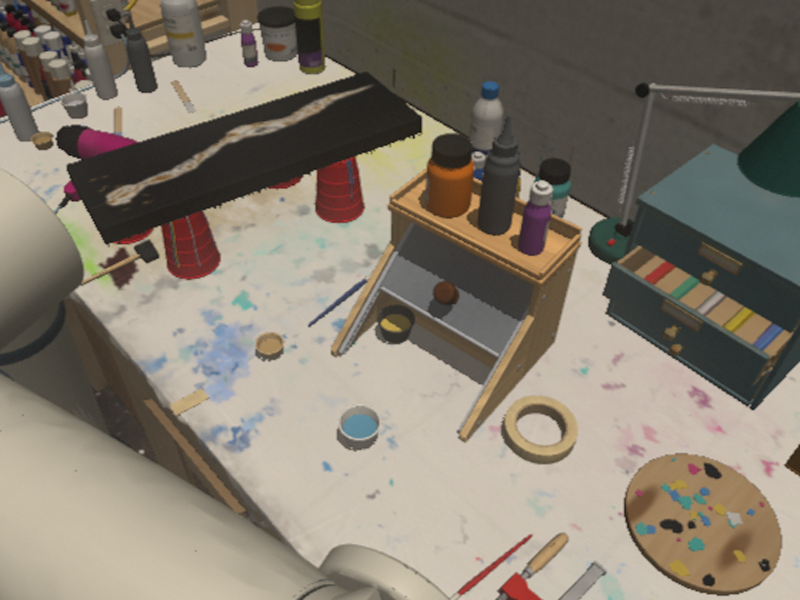

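View pics/top0.png

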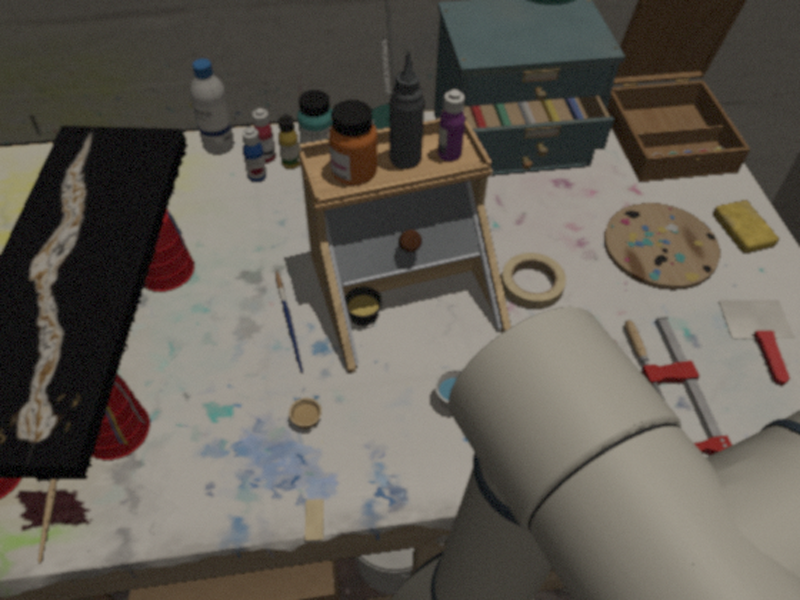

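White pot is outside: scene (359,427), and the arm hides it in top. The black pot is inside at scene (395,324). The store's front feet are near scene (337,354) and (463,437), and the knob near (445,292). I'll enlarge the store region.

Run:
```python
import pickle,cv2
f=pickle.load(open("scene.pkl","rb"))["frame"][:,:,::-1]
# native crop x 215..415, y 170..320 ; scale 4
cv2.imwrite("pics/crop1.png",cv2.resize(f[170:320,215:415],None,fx=4,fy=4,interpolation=cv2.INTER_CUBIC))
```

```text
(no output)
```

View pics/crop1.png

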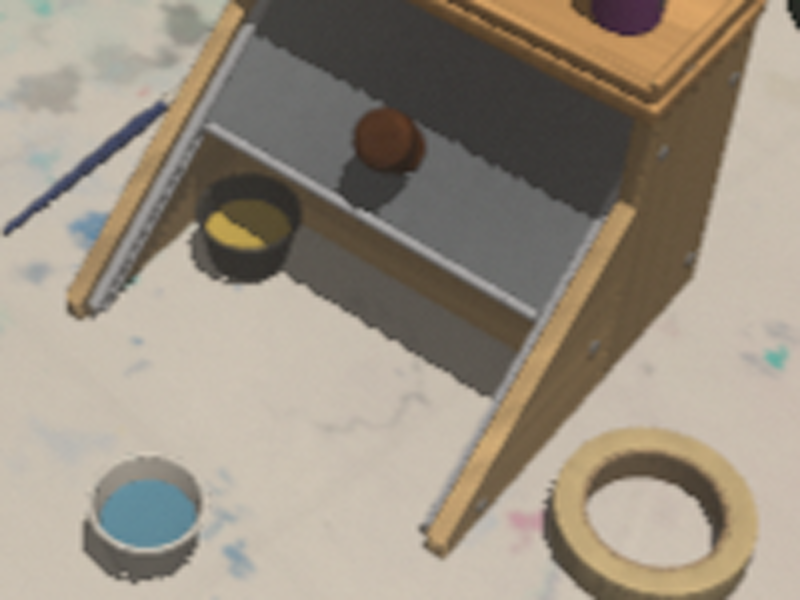

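```bash
cat > h.py <<'E'
import numpy as np,pickle
from scipy.optimize import least_squares
def proj(s,X):
    c=np.asarray(X,float)@s["R"].T+s["t"]; return np.c_[s["fx"]*c[:,0]/c[:,2]+s["cx"],s["fy"]*c[:,1]/c[:,2]+s["cy"]]
def onplane(s,uv,z):
    d=s["R"].T@np.array([(uv[0]-s["cx"])/s["fx"],(uv[1]-s["cy"])/s["fy"],1]);C=-s["R"].T@s["t"]
    return C+d*(z-C[2])/d[2]
def st2w(p,X):
    c,s=np.cos(p[2]),np.sin(p[2]);X=np.atleast_2d(X)
    return np.c_[p[0]+c*X[:,0]-s*X[:,1],p[1]+s*X[:,0]+c*X[:,1],X[:,2]]
E
cat > m.py <<'E'
from h import *
s=pickle.load(open("scene.pkl","rb"))
n=lambda a:np.array(a)/4+[215,170]
c,sn=np.cos(np.radians(40)),np.sin(np.radians(40))
uv=n([[80,315],[436,550],[690,280],[207,127],[535,315],[388,141]])
def f(p):
    q,k=p[3],p[4]
    X=[[-.012,.126,0],[-.012,-.126,0],[.24,-.132,0]]+[[q*c-.0032,y,.0078+q*sn] for y in(.1185,-.1185)]
    X.append([(q+k)*c-.0032-.025*sn,0,.0078+(q+k)*sn+.025*c])
    return (proj(s,st2w(p,X))-uv).ravel()
r=least_squares(f,[.55,-.1,-.2,.12,.03]);print(r.x,np.degrees(r.x[2]),r.fun.round(1))
for nm,p in(("white",(147,503)),("black",(249,214))):
    w=onplane(s,n(p),.036);d=w[:2]-r.x[:2];a=r.x[2]
    print(nm,w,"store:",np.cos(a)*d[0]+np.sin(a)*d[1],-np.sin(a)*d[0]+np.cos(a)*d[1])
q,k=r.x[3:];print("knob up",st2w(r.x,[[(q+k)*c-.0032-.025*sn,0,.0078+(q+k)*sn+.025*c]]))
E
python3 m.py
```

```text
[0.59475461 0.00212029 0.14435405 0.11964394 0.04219684] 8.27087806596195 [-1.2 -0.7 -0.7  0.3  1.2 -1.2 -2.5 -2.1  3.1  2.5 -0.3 -0.1]
white [ 0.49417861 -0.02193482  0.036     ] store: -0.10299031356600033 -0.009336736468194924
black [0.66811573 0.09085408 0.036     ] store: 0.08536274018025784 0.0772576308090511
knob up [[0.69837309 0.01718281 0.13098036]]
```

```bash
cat > g.py <<'E'
from h import *
from scipy.spatial.transform import Rotation as Ro
P=[.5948,.0021,.14435]; c,sn=np.cos(np.radians(40)),np.sin(np.radians(40))
def ori(flip=1):
    z=np.array([sn*np.cos(P[2]),sn*np.sin(P[2]),-c]);y=flip*np.array([-np.sin(P[2]),np.cos(P[2]),0])
    return Ro.from_matrix(np.c_[np.cross(y,z),y,z]).as_euler("xyz",degrees=True)
def tcp(x,y,z,back=0):   # grasp point in store frame -> TCP in world
    L=.163+back; return st2w(P,[[x-L*sn,y,z+L*c]])[0]
def knob(q,k=.0422):
    return [(q+k)*c-.0032-.025*sn,0,.0078+(q+k)*sn+.025*c]
E
python3 - <<'E'
from g import *
from station import r
for fl in(1,-1):
    o=ori(fl);print(o)
    for a in[(-.103,-.009,.034,.1),(-.103,-.009,.034),(.085,-.045,.034),(.085,-.045,.034,.12),(*knob(.12),.12),(*knob(.12),),(*knob(0),),(*knob(0),.12)]:
        j=r.inverse_kinematics(tcp(*a),o);print(np.round(tcp(*a),3),None if j is None else np.round(j,0))
E
```

```text
[-180.           40.         -171.72935423]
[ 0.327 -0.046  0.235] None
[ 0.39  -0.037  0.159] [ -17.  -45.  139.   21.   51. -123.]
[ 0.582 -0.045  0.159] [ -11.   -5.  111.   20.   38. -122.]
[ 0.505 -0.056  0.251] [ -15.  -24.  116.   19.   52. -120.]
[ 0.519 -0.009  0.348] [  -8.  -25.  107.   12.   60. -109.]
[0.595 0.002 0.256] [  -6.  -10.  104.   12.   47. -109.]
[ 0.504 -0.011  0.179] [  -9.  -21.  122.   16.   42. -115.]
[ 0.428 -0.022  0.271] [ -13.  -41.  125.   16.   59. -115.]
[180.         -40.           8.27064577]
[ 0.327 -0.046  0.235] None
[ 0.39  -0.037  0.159] [-17. -45. 139.  21.  51.  57.]
[ 0.582 -0.045  0.159] [-11.  -5. 111.  20.  38.  58.]
[ 0.505 -0.056  0.251] [-15. -24. 116.  19.  52.  60.]
[ 0.519 -0.009  0.348] [ -8. -25. 107.  12.  60.  71.]
[0.595 0.002 0.256] [ -6. -10. 104.  12.  47.  71.]
[ 0.504 -0.011  0.179] [ -9. -21. 122.  16.  42.  65.]
[ 0.428 -0.022  0.271] [-13. -41. 125.  16.  59.  65.]
```

Run:
```python
from g import *
from station import r
o=ori(-1)
for a in[(-.103,-.009,.11),(-.06,-.009,.11),(-.03,-.009,.12),(0,-.009,.13)]:
    j=r.inverse_kinematics(tcp(*a),o);print(a,None if j is None else np.round(j,0))
r.reach(tcp(0,-.009,.13),o)
import cv2
for n in("top","wrist"):
    s=r.snapshot(n);pickle.dump(s,open(n+"1.pkl","wb"))
    cv2.imwrite(f"pics/{n}1.png",cv2.resize(s["frame"][:,:,::-1],(800,600),interpolation=cv2.INTER_CUBIC))
print(r.sense()["tcp_pos"],tcp(0,-.009,.13),r.sense()["clock"])
```

```text
(-0.103, -0.009, 0.11) [-17. -48. 133.  19.  60.  60.]
(-0.06, -0.009, 0.11) [-14. -39. 127.  17.  55.  62.]
(-0.03, -0.009, 0.12) [-12. -33. 123.  16.  53.  64.]
(0, -0.009, 0.13) [-11. -27. 118.  15.  52.  66.]
[ 0.49256742 -0.02243271  0.25513995] [ 0.49240996 -0.02187811  0.25486524] 2.6083
```

View pics/wrist1.png

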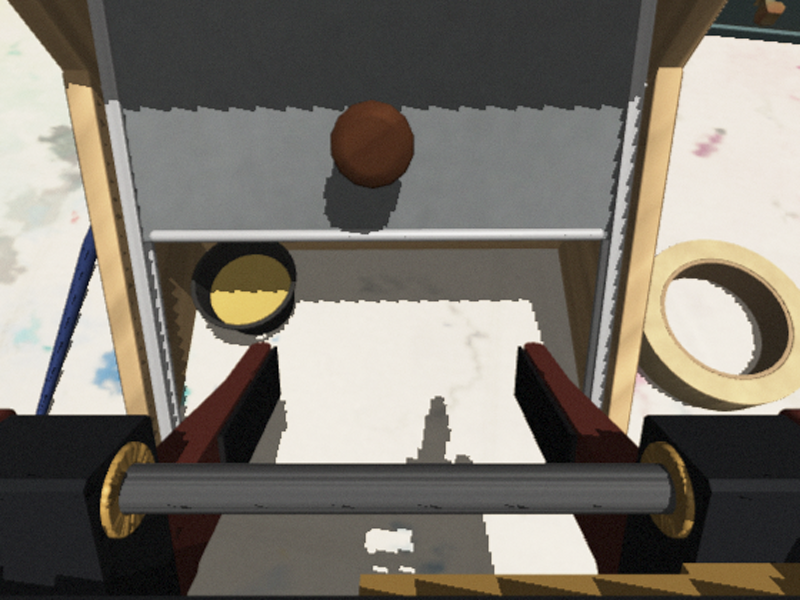

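View pics/top1.png

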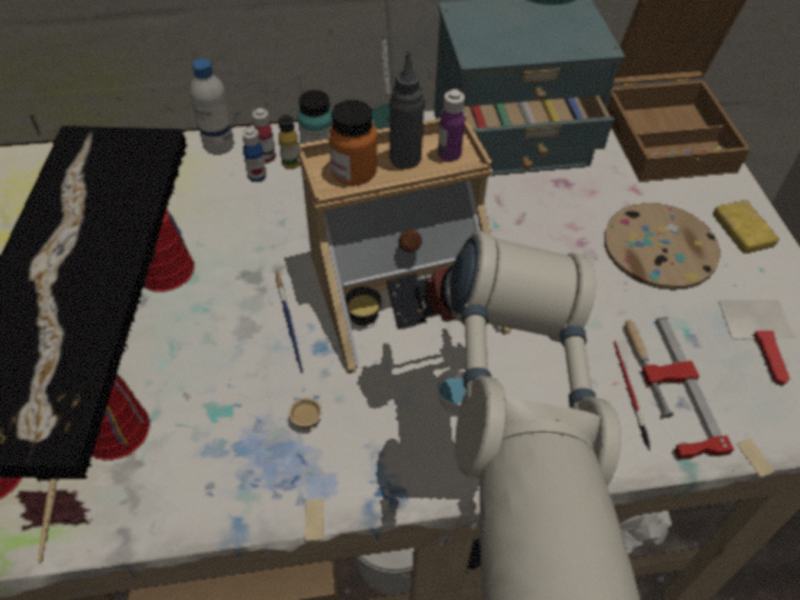

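Wrist view: the store is squarely aligned, with the cover edge from (150,237) to (604,234), the knob top at (372,143) and the black pot rim at (244,287). Top view: the white pot's left rim is near x=437. I'll check these against the model.

Run:
```python
from g import *
w=pickle.load(open("wrist1.pkl","rb"));t=pickle.load(open("top1.pkl","rb"));k=1/.7
q=.1196
kt=np.array(knob(q))+.012*np.array([-sn,0,c])
print(proj(w,st2w(P,[kt,[q*c-.0032,.1185,.0078+q*sn],[q*c-.0032,-.1185,.0078+q*sn],[.0854,.0773,.036]]))*k)
a=np.radians(np.arange(0,360,5))
rim=np.c_[-.103+.031*np.cos(a),-.0093+.031*np.sin(a),.036+0*a]
p=proj(t,st2w(P,rim))*k;print("rim top view",p.min(0),p.max(0))
p=proj(w,st2w(P,rim+[.0,0,0]))*k;print(p.min(0),p.max(0))
```

```text
[[372.27780117 143.2920993 ]
 [136.58214998 233.74476974]
 [618.01524411 233.04831578]
 [247.79555024 280.21052269]]
rim top view [434.97427347 367.63744057] [477.99003184 404.21821096]
[324.32333423 595.59836175] [469.22946733 775.4237882 ]
```

Run:
```python
from g import *
from station import r
import cv2
S=lambda m:print(m,r.sense()["clock"],np.round(r.sense()["contact_force"],1),round(r.sense()["opening"],4))
o=ori(-1)
r.servo_line(tcp(-.103,-.009,.09),speed=.12);S("above")
r.servo_line(tcp(-.103,-.009,.034),speed=.08);S("down")
r.grab(4);S("grab")
s=r.snapshot("scene");cv2.imwrite("pics/s2.png",cv2.resize(s["frame"][150:350,180:440,::-1],None,fx=3,fy=3,interpolation=cv2.INTER_CUBIC))
```

```text
above 3.675 [-1.  -0.4  0.1] 0.0878
down 4.525 [ 0.8 -0.1 -0.2] 0.088
grab 5.075 [-0.7  0.   1.3] 0.0601
```

View pics/s2.png

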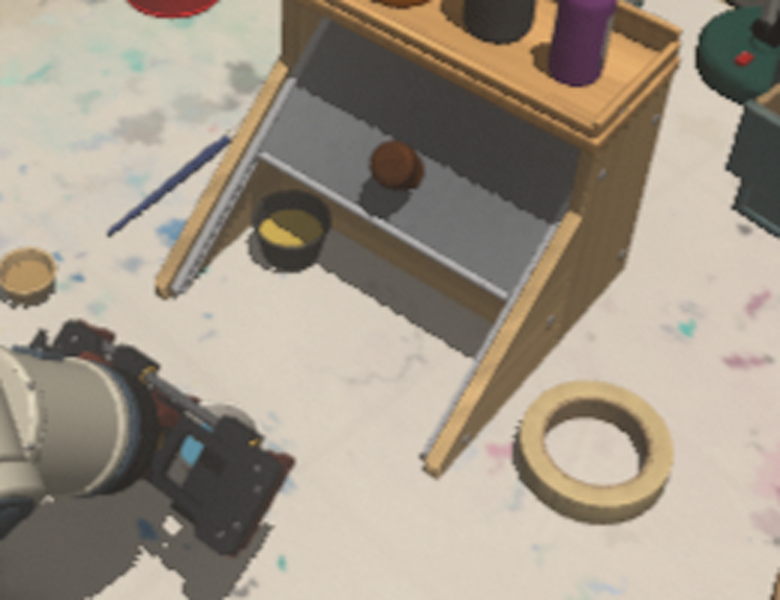

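The fingers straddle the pot, with the rim and blue paint visible around (195,450), and the 60 mm opening shows it is held. Next I slide it in, release and retreat.

Run:
```python
from g import *
from station import r
import cv2
S=lambda m:print(m,r.sense()["clock"],np.round(r.sense()["contact_force"],1),round(r.sense()["opening"],4))
for i in (1/3,2/3,1):
    r.servo_line(tcp(-.103+i*.188,-.009-i*.036,.034),speed=.06);S(i)
r.let_go();S("open")
r.servo_line(tcp(.085,-.045,.034,.13),speed=.12);S("back")
s=r.snapshot("scene");a=s["frame"][150:350,180:440,::-1]
s=r.snapshot("wrist");cv2.imwrite("pics/w3.png",cv2.resize(s["frame"][:,:,::-1],(800,600)));pickle.dump(s,open("w3.pkl","wb"))
```

```text
0.3333333333333333 6.3417 [ 1.  -0.1  2.1] 0.0602
0.6666666666666666 7.5583 [ 2.4 -0.1  3.1] 0.0601
1 8.775 [0.  0.4 1.6] 0.0599
open 9.4 [ 0.3 -0.6 -0.1] 0.088
back 10.6333 [0.2 0.3 0.4] 0.0879
```

View pics/w3.png

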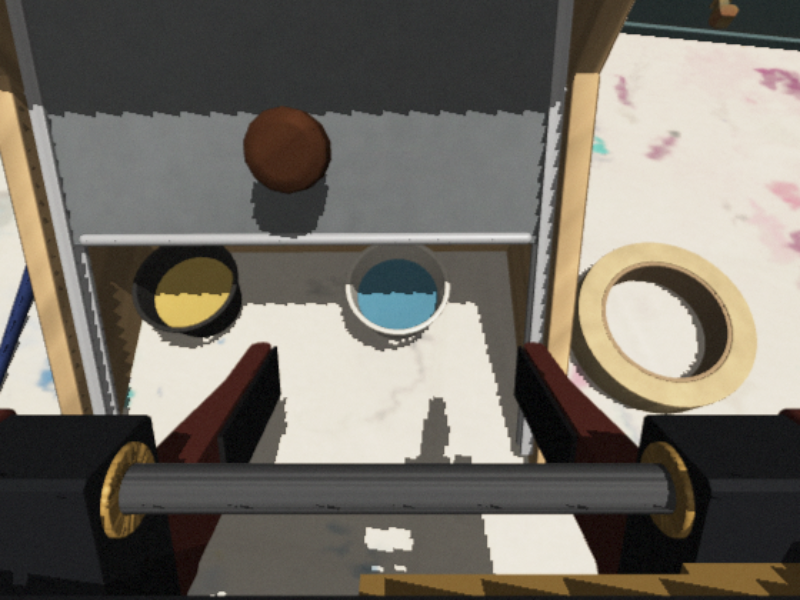

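The white pot stands in the compartment with its rim at about (398,288), beside the black one at (187,291). I'll compute both positions and line up on the knob.

Run:
```python
from g import *
from station import r
s=pickle.load(open("w3.pkl","rb"))
for p in((398,288),(187,291)):
    w=onplane(s,np.array(p)*.7,.036);d=w[:2]-P[:2];a=P[2];print(np.cos(a)*d[0]+np.sin(a)*d[1],-np.sin(a)*d[0]+np.cos(a)*d[1])
# low points: visible near-rim edge
for p in((398,335),(187,335)):
    w=onplane(s,np.array(p)*.7,.036);d=w[:2]-P[:2];print("near rim +.031:",.031+np.cos(a)*d[0]+np.sin(a)*d[1])
S=lambda m:print(m,r.sense()["clock"],np.round(r.sense()["contact_force"],1),round(r.sense()["opening"],4))
o=ori(-1);K=knob(.1196)
r.servo_line(tcp(*K,.08),o,speed=.15);S("pre")
r.servo_line(tcp(*K),speed=.08);S("at")
r.grab(15);S("grab")
```

```text
0.08215511543631103 -0.045153898926388165
0.08036676248794712 0.07766658122833947
near rim +.031: 0.08447490305277666
near rim +.031: 0.08456579981174314
pre 11.4833 [-0.8 -0.5 -0.2] 0.0875
at 12.6333 [-1.1 -0.5  0.2] 0.0881
grab 13.5167 [-0.8  1.1  0.2] 0.0331
```

Both pots are in the 72–96 mm window, and the knob is held (33 mm opening). Next I draw the cover down.

Run:
```python
from g import *
from station import r
import cv2
S=lambda m:print(m,r.sense()["clock"],np.round(r.sense()["contact_force"],1),round(r.sense()["opening"],4))
for q in(.09,.06,.03,.006,-.002):
    r.servo_line(tcp(*knob(q)),speed=.05);S(q)
    if np.linalg.norm(r.sense()["contact_force"])>35: break
r.wait(.2);S("w")
r.let_go();S("open")
r.servo_line(tcp(*knob(0),.11),speed=.12);S("back")
for n in("scene","wrist"):
    s=r.snapshot(n);pickle.dump(s,open(n+"4.pkl","wb"))
a=pickle.load(open("scene4.pkl","rb"))["frame"][170:320,215:415];cv2.imwrite("pics/s4.png",cv2.resize(a[:,:,::-1],None,fx=4,fy=4,interpolation=cv2.INTER_CUBIC))
cv2.imwrite("pics/w4.png",cv2.resize(s["frame"][:,:,::-1],(800,600)))
```

```text
0.09 14.2583 [ 1.4  1.9 -1.2] 0.0336
0.06 15.0083 [ 0.9  1.4 -1.1] 0.033
0.03 15.7583 [ 1.7  0.5 -0.8] 0.0333
0.006 16.3917 [ 1.4 -0.2 -1.6] 0.0328
-0.002 16.7 [14.   2.2 -6. ] 0.0331
w 16.9 [13.2  1.3 -4.8] 0.0332
open 17.8667 [ 0.3 -0.1 -0.5] 0.0878
back 18.9333 [ 0.  -0.5  0.6] 0.0878
```

View pics/w4.png

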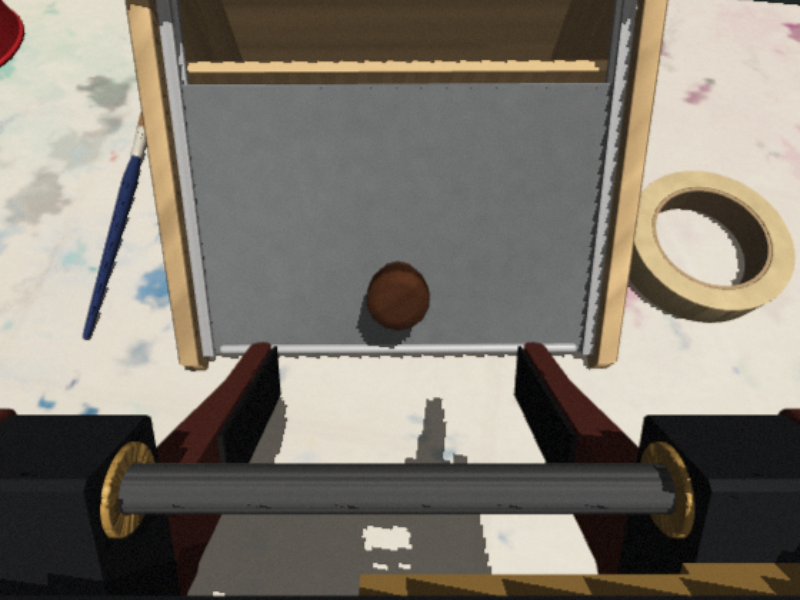

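View pics/s4.png

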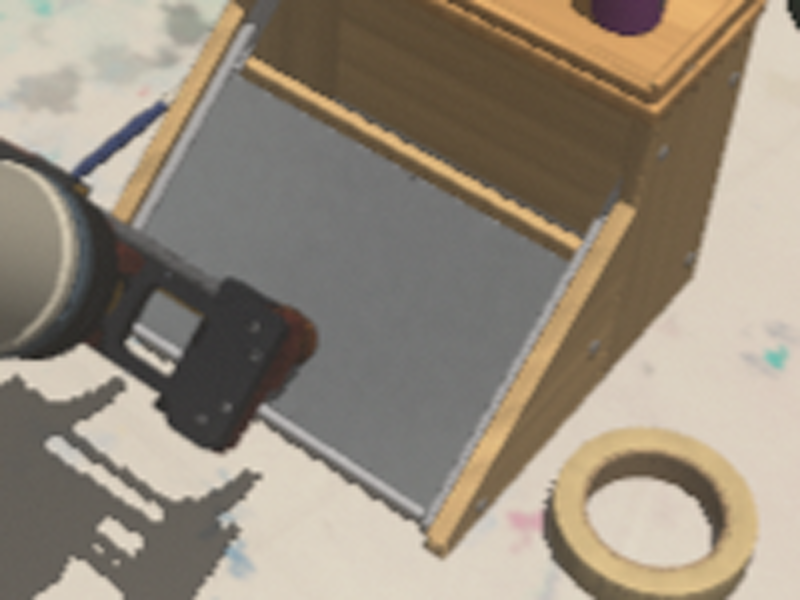

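The cover looks shut: its front edge is at bench level in line with the board feet, and the force rose to about 14 N at the end. I'll check its travel from the knob pixel (398,296) and hand in if it's below 4 mm.

Run:
```python
from g import *
from station import r
w=pickle.load(open("wrist4.pkl","rb"))
f=lambda q:(proj(w,st2w(P,[np.array(knob(q))+.012*np.array([-sn,0,c])]))[0]/.7)
e=lambda q:(proj(w,st2w(P,[[q*c-.0032,0,.0078+q*sn]]))[0]/.7)
for q in(-.003,0,.003,.006,.01):print(q,f(q),e(q))
q=min(np.arange(-.01,.02,.0005),key=lambda q:abs(f(q)[1]-296));print(q)
if q<.004: r.hand_in();print("handed in",r.sense()["clock"])
```

```text
-0.003 [397.70866134 307.20199602] [397.7027162  351.90132818]
0 [397.7049519  301.79588005] [397.69957894 347.48434174]
0.003 [397.70121671 296.35223629] [397.69642336 343.04158045]
0.006 [397.6974555  290.87067264] [397.69324932 338.57281803]
0.01 [397.69239961 283.50224656] [397.68898826 332.57362589]
0.0030000000000000113
the job is handed in; nothing more can be done
the job is handed in; nothing more can be done
```

The white pot (pot_0) is in the store beside the black one, the cover is drawn down to its stop, and the job is handed in. No verdict is reported.

- **What I did:** I gripped the white pot lightly (4 N) at its rim with the tool leaning back 40°. I slid it along the bench into the right-hand side of the compartment, then drew the cover down by its knob and backed the gripper off clear. It took about 19 s of the 48 s allowed.
- **Pots before closing:** In store coordinates the white pot was at about x 82–84 mm, y −45 mm, and the black pot at x 80–85 mm, y 78 mm. Both are inside the required range. The pots can't be seen with the cover shut, so I have no check of them after that.
- **Cover:** The force rose only in the last 8 mm, to about 14 N, which fits the end stop. The two picture readings of its travel differ slightly. The knob gives about 3 mm still open and the front edge about 0 to −3 mm, so it is within the 6 mm limit either way.
- **Things to leave alone:** The tape and brush looked undisturbed in the last pictures. The cup was not in those last views, but the arm did not work close to it.

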